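# Roll the tube onto the chalk line

### The job

Roll the thicker of the two steel tubes on the base plate onto the chalk line, so that it rests squarely on the line all along its length, ready to be tacked there. Roll it only by pushing its top sideways with the fingertips, in a few short strokes if need be: do not pinch it, lift it, drag it without rolling or shove it from low on its side. Leave the thin tube and the soapstone holder where they lie, and finish with the thick tube at rest and let go.

Things in the scene. Friction and masses are not known exactly. Their poses are not given: they have to be found in the camera images.
- base_plate: pale grey steel plate fixed to the bench, 215 mm along its x, 165 mm along its y, 6 mm thick; origin at the centre of its underside, on the bench top (z = 0). Turned up to 17 degrees either way. Other tools lie on the bench clear of it; a vice 150 mm high stands on its left, a wall with a tall can on its right
- line_mid (a point): middle of the white chalk line drawn on the plate's top face, 4 mm wide and 124 mm long; its y axis runs along the line, its x axis is level and square to the line (the rolling direction); axes parallel to the plate's. It lies on the plate's x = 0, 18 mm to the -y side of the plate's centre
- thick_tube: thick tube: free round dark steel tube, diameter 50 mm, length 100 mm, about 0.4 kg, lying on the plate parallel to the line (within 2 degrees), 50 to 75 mm to either side of it; origin at its centre on its axis, 31 mm above the bench; its y axis is the tube's axis; x and z turn as it rolls (z and the pale seam up at first). Smooth; friction about 0.6, some rolling resistance: let go at rest, it stays
- thin_tube: the thin dark steel tube, 30 mm in diameter and 100 mm long, about 0.2 kg, free, lying parallel to the line on its other side, 50 to 75 mm from it; origin at its centre, on its axis, its y axis along the tube. Must stay where it is (within 15 mm)
- soapstone: soapstone holder, a slim pale flat pen-like holder 135 mm long, 14 mm wide, 12 mm high, lying loose on the plate near its +y edge with its length across the line's direction, past the ends of the tubes; origin at the centre of its underside, its own y along its length. Must stay where it is (within 15 mm)

How it is judged (in metres and radians):
On the way:
1. the thick tube has rolled at least a quarter turn (its seam has come round to its side) (angle between thick_tube's own z axis and vertical above 1.4 rad), for 0.05 s.
At the end, for the whole second after the job is handed in: the thick tube lies at rest on the plate, its axis over the chalk line within 6 mm to either side and parallel to it within 0.1 rad, its centre within 30 mm of the line's middle lengthwise; the thin tube and the soapstone holder are within 15 mm of where they lay; the robot touches nothing (x of thick_tube in the frame of line_mid between -0.006 and 0.006 m and y of thick_tube in the frame of line_mid between -0.03 and 0.03 m and angle between the y axis of thick_tube and the y axis of line_mid, either way round below 0.1 rad and z of thick_tube in the frame of line_mid between 0.022 and 0.028 m and linear speed of thick_tube below 0.01 m/s and angular speed of thick_tube below 0.3 rad/s and distance of each of thin_tube, soapstone from where it was at the start of the episode below 0.015 m).
It fails at once if the thick tube is lifted or carried (its axis rises more than 8 mm) (height (world z) of thick_tube above 0.039 m).
It fails at once if the thick tube is pushed from low on its side, or straddled, instead of from its top (fingertips below its middle while they touch it) (contact force between the fingers and thick_tube above 0.5 N and height (world z) of the grasp point below 0.045 m).
It fails at once if the thin tube is moved by more than 15 mm (distance of thin_tube from where it was at the start of the episode above 0.015 m).
It fails at once if the soapstone holder is moved by more than 15 mm (distance of soapstone from where it was at the start of the episode above 0.015 m).
It also fails if it takes over 48 s, if anything falls off the work surface, if the arm or the gripper's body presses on something with over 40 N, if the wrist force passes 120 N, or if a joint passes its speed limit or range.

### The arm

A 6-joint arm with a two-finger parallel gripper is mounted at the origin on the work surface; the furniture and walls round the work are solid. World frame = base frame: x ahead of the robot, y to its left, z up, the work surface at z = 0. Lengths are in mm, angles in rad, forces in N, time in s.
With the tool pointing down it reaches from about 275 to 750 mm from the base axis. Payload 10.2 kg.
Tool frame: the origin (TCP) lies at the very end of the fingers, on their centre line; the grasp point (between the pads) lies 19 mm behind it; z points along the fingers, y is the direction in which the jaws open and shut (so a half turn about z gives the same grasp; the last joint's range is limited). The gripper opens to 88 mm and grips with 3 to 60 N. Pads are 18 mm wide; open, the fingers measure 123 mm over their backs; the gripper's body (75 mm by 187 mm) begins 45 mm behind the grasp point.
Start: joints at [0.917, 0.313, 1.498, -0, 1.331, -0.223], TCP at [219.252, 477.032, 238.72] pointing down, gripper open.
Joint ranges: [-2.94, 2.94], [-0.97, 2.17], [0.19, 2.56], [-1.23, 4.37], [0.02, 3.11], [-2.88, 2.88]. Speed limits (rad/s): [2.39, 2.39, 3.01, 3.14, 3.14, 3.14].

### API

Orientations are given as a unit quaternion [w, x, y, z].
In Python, from rig import observe, capture, finish_job gives the robot as it stands.
- The arm moves only by the tool step_arm, never from a script. Its argument "steps" is a list of rows, each a list of 7 numbers: the finger opening in cm, from 0 to 8.81, then the shift along the tool's x, y, z in cm, then the turn, a rotation vector about the tool's x, y, z in rad. A call has 1 to 20 rows; each row shifts and turns the commanded pose from where the row before left it, along the tool's axes as they then stand; what a row does not reach is not made up. A row lasts 1/8 s, in which the tool goes at most 62.5 mm and 10.7 degrees, less where a joint would pass 70% of its speed; a pose out of reach is approached as far as the arm can. A call is refused whole if a number of a shift passes 6.25 or a number of a turn 0.188, either way. A call with a gripper value outside its range is refused whole. The fingers move at their own pace and stop on an object; "force" is the grip in N (left out, the last holds). Time passes only in rows, so rows that do not move let the fingers close. It gives the time, the measured TCP pose, the force and the opening at its end, in the units of the state.
- observe(): the state, without advancing time (a new reading comes with each control period).
- capture(name): name is "scene" or "top" or "wrist"; returns a dict with "frame" (384x512x3 uint8, red, green, blue), "camera_matrix" (3x3 intrinsics, pixels), "rvec" (rotation vector, rad) and "tvec" (3), from world to camera coordinates, as OpenCV has them. Camera axes: x right, y down, z forward; pixel columns grow to the right and rows downward; lengths in mm; the calibration is good to about 2 mm. A picture is of the moment at which its call begins. There is no depth.
- finish_job(): hands the job in, once; it reports no verdict.
The state is a dict: "time": time; "joint_pos": joint angles; "joint_velocities": joint speeds; "tau": joint torques, N m; "position": TCP position; "ee_rot": TCP orientation; "contact_force": force on the tool from outside, world axes, zero at the start; "moment": the same for the moment, N m; "opening": finger opening in mm.
Only numpy, scipy, OpenCV 4.12 (cv2) and the standard library are available. Lean on these libraries where they do the work, as an engineer would, in place of code of your own. Each camera call takes 0.05 s, during which the arm holds its last target.

## Working session

There is one attempt and no reset: what is moved stays moved. The work goes in short steps, Python scripts to look and compute and a tool call to move; the robot and the scene stay as the last step left them, time stands still between calls to the robot, and variables do not carry over. Pictures are saved under pics/ and viewed, and the job is handed in when it is done.

Besides the shell and the picture viewer there is one more tool, called after ">>>" by a JSON object that holds its "name" and its "arguments", one argument or row to a line. step_arm: Moves the arm, as the interface text tells. Its arguments: {"type":"object","properties":{"steps":{"type":"array"},"force":{"type":"number"}},"required":["steps"]}

```bash
mkdir -p pics; ls; python3 - <<'E'
from rig import observe,capture
import cv2
print(observe())
for n in ("scene","top","wrist"):
    c=capture(n); cv2.imwrite(f"pics/{n}0.png",c["frame"][:,:,::-1]); print(n,c["camera_matrix"].tolist(),c["rvec"],c["tvec"])
E
```

```text
pics
{'time': 0.0, 'joint_pos': array([ 9.16635293e-01,  3.13446559e-01,  1.49841852e+00,  2.44946227e-06,
        1.33098235e+00, -2.23394749e-01]), 'joint_velocities': array([-0.00073832, -0.00024387, -0.00212137,  0.00049136,  0.00087501,
       -0.00031592]), 'tau': array([ 3.90810410e-04, -4.02206147e+01, -2.52270198e+01,  6.94536860e-02,
        3.52466677e-02, -1.22060128e-04]), 'position': array([219.08324622, 476.84308678, 238.16981253]), 'ee_rot': array([-2.67612273e-04,  2.13721976e-01,  9.76894326e-01, -5.67451263e-04]), 'contact_force': array([-0.97739224, -0.47642276, -0.1711515 ]), 'moment': array([-0.01924756, -0.02090697, -0.00097736]), 'opening': 87.93712352078644}
scene [[396.3763760952688, 0.0, 257.7274094114331], [0.0, 396.3763760952688, 183.64429932485288], [0.0, 0.0, 1.0]] [ 1.98937067  1.14694603 -0.53199637] [-206.08785489 -287.34961906 1280.60191562]
top [[437.2072520974266, 0.0, 254.94615002524213], [0.0, 437.2072520974266, 190.38199485248373], [0.0, 0.0, 1.0]] [ 2.17077102 -2.22601027  0.06291114] [-74.16194039 539.31628713 863.57184965]
wrist [[287.72472351188514, 0.0, 253.6211837504485], [0.0, 287.72472351188514, 194.23937956006756], [0.0, 0.0, 1.0]] [-2.42478505 -1.55461391 -0.23365535] [-525.06416702  -41.18242992  390.60575038]
```

View pics/scene0.png

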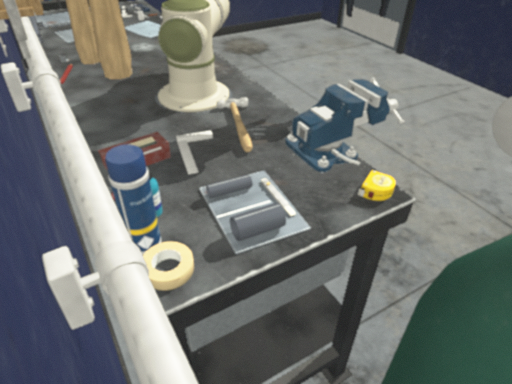

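View pics/top0.png

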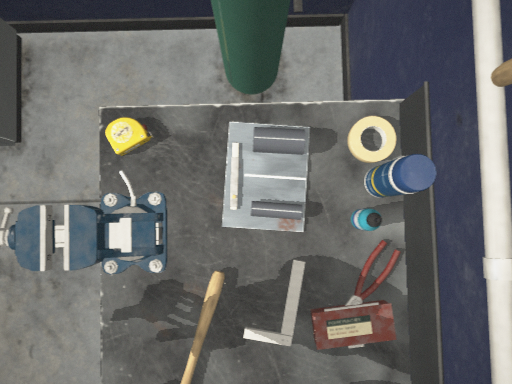

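View pics/wrist0.png

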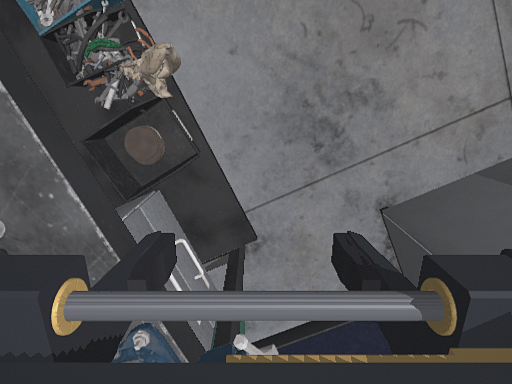

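The top view shows the plate at about (225-310, 123-232), with the thick tube at row 140, the line at row 177 and the thin tube at row 209. The soapstone is at column 236.

```bash
cat > h.py <<'E'
import numpy as np,cv2
from rig import observe,capture
def cam(n):
    c=capture(n);R=cv2.Rodrigues(np.array(c["rvec"],float))[0];return c["frame"],np.array(c["camera_matrix"]),R,np.array(c["tvec"],float).ravel()
def ray(K,R,t,uv,z):
    uv=np.atleast_2d(uv).astype(float)
    d=np.c_[uv,np.ones(len(uv))]@np.linalg.inv(K).T@R; o=-R.T@t
    return o+d*((z-o[2])/d[:,2])[:,None]
def proj(K,R,t,P):
    return cv2.projectPoints(np.atleast_2d(P).astype(float),cv2.Rodrigues(R)[0],t,K,None)[0][:,0]
E
python3 - <<'E'
from h import *
f,K,R,t=cam("top")
print(-R.T@t)
c=f[110:245,212:322]; cv2.imwrite("pics/top_crop.png",cv2.resize(c[:,:,::-1],None,fx=4.4,fy=4.4,interpolation=cv2.INTER_CUBIC))
f2,K2,R2,t2=cam("scene")
c=f2[165:255,190:320]; cv2.imwrite("pics/scene_crop.png",cv2.resize(c[:,:,::-1],None,fx=6,fy=6,interpolation=cv2.INTER_CUBIC))
E
```

```text
[492.5858826  -81.7053859  890.39416477]
```

View pics/top_crop.png

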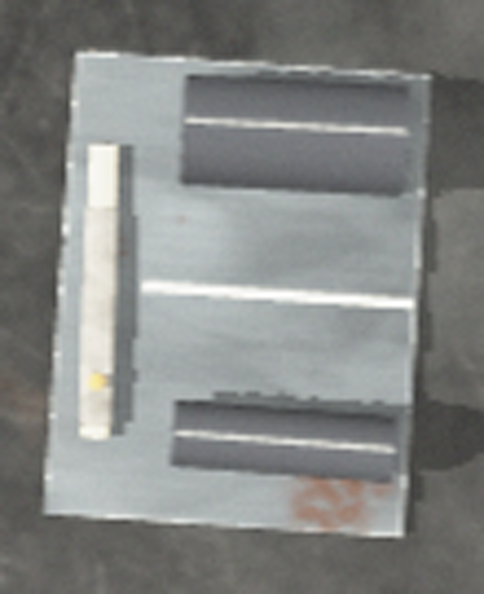

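View pics/scene_crop.png

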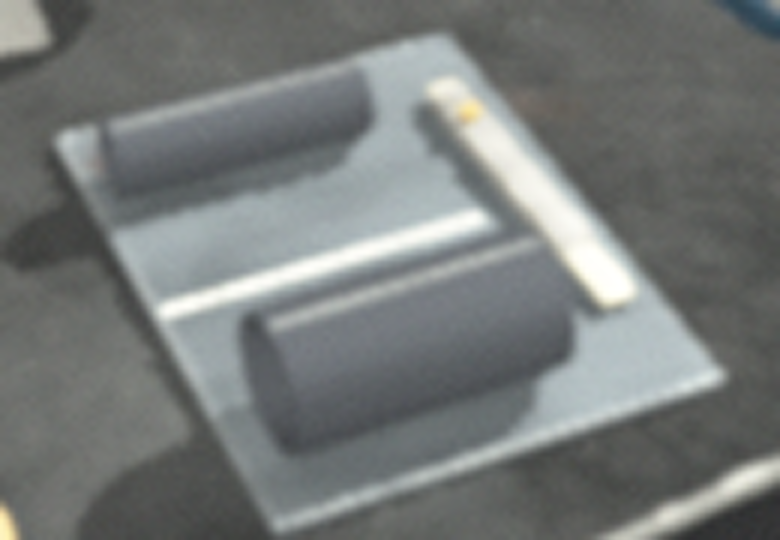

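The thick tube's seam is at crop (186-407, 120-132), the line at (143-412, 286-304), and the thin tube below it at (175-400, 402-478). I'll measure all of these from masks.

```bash
python3 - <<'E'
from h import *
f,K,R,t=cam("top")
hsv=cv2.cvtColor(f,cv2.COLOR_RGB2HSV)
g=cv2.cvtColor(f,cv2.COLOR_RGB2GRAY)
# chalk line: sub-pixel brightest row per column
def line(cols,r0,r1,z,name):
    pts=[]
    for u in cols:
        p=g[r0:r1,u].astype(float); p=np.clip(p-np.median(p)-8,0,None)
        pts.append((u,r0+(p*np.arange(len(p))).sum()/p.sum()))
    P=ray(K,R,t,np.array(pts),z)[:,:2]
    vx,vy,x0,y0=cv2.fitLine(P.astype(np.float32),cv2.DIST_HUBER,0,.01,.01).ravel()
    if vy<0: vx,vy=-vx,-vy
    n=np.array([vy,-vx]); res=(P-[x0,y0])@n
    print(name,P[0].round(1),P[-1].round(1),"yaw",np.arctan2(-vx,vy).round(4),"rms",res.std().round(2))
    return np.array([x0,y0]),np.array([vx,vy])
L=line(range(247,304),170,184,6,"line")
S=line(range(256,303),134,143,56,"seam")
T=line(range(254,300),206,213,36,"thin seam")
n=np.array([L[1][1],-L[1][0]])
for q in(S,T): print("offset",((q[0]-L[0])@n).round(2))
s=lambda x,y:(212+(x+.5)/4.4-.5,110+(y+.5)/4.4-.5)
print("plate",ray(K,R,t,[s(76,52),s(430,74),s(405,537),s(44,513)],6).round(1).tolist())
print("line ends",ray(K,R,t,[s(141,286),s(414,304)],6).round(1).tolist())
print("seam ends",ray(K,R,t,[s(186,120),s(407,132)],56).round(1).tolist())
print("thin seam ends",ray(K,R,t,[s(175,434),s(397,450)],36).round(1).tolist())
print("soap",ray(K,R,t,[s(88,145),s(117,145),s(80,437),s(111,437)],18).round(1).tolist())
E
```

```text
line [570.2 -72.4] [ 559.7 -185.9] yaw -0.091 rms 0.13
seam [638.2 -92. ] [ 631.1 -180.4] yaw -0.0774 rms 0.09
thin seam [501.6 -84.8] [ 492.8 -172.5] yaw -0.1012 rms 0.08
offset 70.2
offset -67.17
plate [[679.9, -38.1, 6.0], [665.6, -202.1, 6.0], [451.9, -183.9, 6.0], [467.1, -18.7, 6.0]]
line ends [[570.3, -65.7, 6.0], [558.8, -191.3, 6.0]]
seam ends [[638.2, -88.0, 56.0], [630.5, -184.4, 56.0]]
thin seam ends [[501.4, -79.7, 36.0], [491.8, -178.0, 36.0]]
soap [[634.4, -43.2, 18.0], [634.1, -56.5, 18.0], [501.3, -36.6, 18.0], [501.0, -50.6, 18.0]]
```

Two of my measurements agree. The line's middle is at (564.5, -128.6) by both its own ends and the plate corners. The tube centre is at (634.4, -136.2), 70.2 mm to the +x side of the line, so it has to roll along about -x. I'll put both fingertips on the tube's top, with the jaw axis along the tube, and use strokes of about 40 mm, each giving about 20 mm of roll.

>>> {"name": "step_arm", "arguments": {
  "steps": [
    [4.5, 0, 0, 0, 0, 0, -0.17],
    [4.5, 0, 0, 0, 0, 0, -0.17],
    [4.5, -3.2, -3.82, 0, 0, 0, 0],
    [4.5, -3.2, -3.82, 0, 0, 0, 0],
    [4.5, -3.2, -3.82, 0, 0, 0, 0],
    [4.5, -3.2, -3.82, 0, 0, 0, 0],
    [4.5, -3.2, -3.82, 0, 0, 0, 0],
    [4.5, -3.2, -3.82, 0, 0, 0, 0],
    [4.5, -3.2, -3.82, 0, 0, 0, 0],
    [4.5, -3.2, -3.82, 0, 0, 0, 0]
  ]
}}

```text
time: 1.55
position: [447.2, 148.0, 238.8]
ee_rot: [0.0, 0.045, 0.999, 0.0]
contact_force: [0.8, 0.2, -0.3]
opening: 44.8
```

>>> {"name": "step_arm", "arguments": {
  "steps": [
    [4.5, -3.18, -3.8, 0, 0, 0, 0],
    [4.5, -3.18, -3.8, 0, 0, 0, 0],
    [4.5, -3.18, -3.8, 0, 0, 0, 0],
    [4.5, -3.18, -3.8, 0, 0, 0, 0],
    [4.5, -3.18, -3.8, 0, 0, 0, 0],
    [4.5, -3.18, -3.8, 0, 0, 0, 0],
    [4.5, -3.18, -3.8, 0, 0, 0, 0],
    [4.5, 0, 0, 5, 0, 0, 0],
    [4.5, 0, 0, 5, 0, 0, 0],
    [4.5, 0, 0, 5, 0, 0, 0],
    [4.5, 0, 0, 1.5, 0, 0, 0],
    [4.5, 0, 0, 0, 0, 0, 0]
  ]
}}

```text
time: 3.05
position: [644.3, -135.7, 74.1]
ee_rot: [-0.0, 0.045, 0.999, -0.0]
contact_force: [-0.3, 0.0, -0.7]
opening: 45.4
```

```bash
python3 - <<'E'
from h import *
o=observe();print(o["position"],o["ee_rot"],o["contact_force"],o["joint_pos"])
c=np.array([634.4,-136.2]);d=np.array(o["position"])[:2]-c
u=np.array([-.9959,.0908]);v=np.array([.0908,.9959]);print("rel roll",d@u,"along",d@v)
f,*_=cam("scene"); cv2.imwrite("pics/s1.png",cv2.resize(f[80:280,150:350,::-1],None,fx=3,fy=3,interpolation=cv2.INTER_CUBIC))
E
```

```text
[ 644.2761035  -135.66365699   74.14494135] [-1.37010088e-05  4.53417157e-02  9.98971535e-01 -1.15829008e-05] [-0.34972878  0.00879622 -0.7209717 ] [-3.85094760e-01  7.56898826e-01  1.23577864e+00 -3.39495693e-05
  1.14893331e+00 -1.86516265e+00]
rel roll -9.786911527222856 along 1.430894202982993
```

View pics/s1.png

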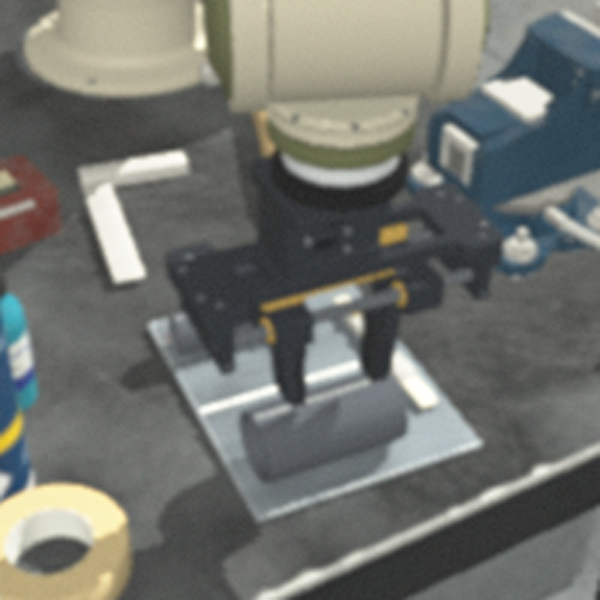

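The picture shows both fingers spread along the tube, just above its top, with room at each end. Next I'll lower them to make contact.

>>> {"name": "step_arm", "arguments": {
  "steps": [
    [4.5, 0, 0, 0.8, 0, 0, 0],
    [4.5, 0, 0, 0.7, 0, 0, 0],
    [4.5, 0, 0, 0, 0, 0, 0],
    [4.5, 0, 0, 0, 0, 0, 0]
  ]
}}

```text
time: 3.6
position: [644.2, -135.7, 59.0]
ee_rot: [0.0, 0.045, 0.999, -0.0]
contact_force: [-0.3, -0.9, 0.4]
opening: 45.3
```

>>> {"name": "step_arm", "arguments": {
  "steps": [
    [4.5, 0, 0, 0.1, 0, 0, 0],
    [4.5, 0, 0, 0.1, 0, 0, 0],
    [4.5, 0, 0, 0, 0, 0, 0]
  ]
}}

```text
time: 3.98
position: [644.0, -135.6, 56.7]
ee_rot: [-0.0, 0.045, 0.999, 0.0]
contact_force: [-0.6, -0.1, 0.3]
opening: 44.8
```

>>> {"name": "step_arm", "arguments": {
  "steps": [
    [4.5, 0, 0, 0.1, 0, 0, 0],
    [4.5, 0, 0, 0, 0, 0, 0]
  ]
}}

```text
time: 4.22
position: [644.4, -135.6, 56.3]
ee_rot: [0.001, 0.045, 0.999, -0.0]
contact_force: [0.5, 0.5, 4.2]
opening: 44.8
```

The fingers touched at z=56.3 with 4 N, as expected for a top at z=56. I'll make the first stroke with slightly more press.

>>> {"name": "step_arm", "arguments": {
  "steps": [
    [4.5, 0, 0, 0.03, 0, 0, 0],
    [4.5, 0.2, 0, 0, 0, 0, 0],
    [4.5, 0.4, 0, 0, 0, 0, 0],
    [4.5, 0.4, 0, 0, 0, 0, 0]
  ]
}}

```text
time: 4.72
position: [634.6, -134.9, 56.4]
ee_rot: [0.001, 0.045, 0.999, -0.0]
contact_force: [0.2, 0.2, 5.8]
opening: 44.9
```

>>> {"name": "step_arm", "arguments": {
  "steps": [
    [4.5, 0.5, 0, 0, 0, 0, 0],
    [4.5, 0.5, 0, 0, 0, 0, 0],
    [4.5, 0.5, 0, 0, 0, 0, 0]
  ]
}}

```text
time: 5.1
position: [619.6, -133.7, 56.3]
ee_rot: [0.001, 0.045, 0.999, -0.0]
contact_force: [0.1, -0.9, 6.5]
opening: 45.2
```

>>> {"name": "step_arm", "arguments": {
  "steps": [
    [4.5, 0.5, 0, 0, 0, 0, 0],
    [4.5, 0.5, 0, 0, 0, 0, 0],
    [4.5, 0.3, 0, 0, 0, 0, 0],
    [4.5, 0.2, 0, 0, 0, 0, 0],
    [4.5, 0, 0, 0, 0, 0, 0]
  ]
}}

```text
time: 5.72
position: [604.6, -132.5, 56.2]
ee_rot: [0.001, 0.045, 0.999, -0.0]
contact_force: [0.1, -2.4, 5.7]
opening: 44.9
```

```bash
python3 - <<'E'
from h import *
o=observe();print(o["position"],o["contact_force"])
f,*_=cam("scene"); cv2.imwrite("pics/s2.png",cv2.resize(f[150:270,190:330,::-1],None,fx=5,fy=5,interpolation=cv2.INTER_CUBIC))
f,*_=cam("top"); cv2.imwrite("pics/t2.png",cv2.resize(f[100:250,190:340,::-1],None,fx=4,fy=4,interpolation=cv2.INTER_CUBIC))
E
```

```text
[ 604.56914823 -132.46897477   56.19693414] [ 0.05736437 -2.4359937   5.72293358]
```

View pics/s2.png

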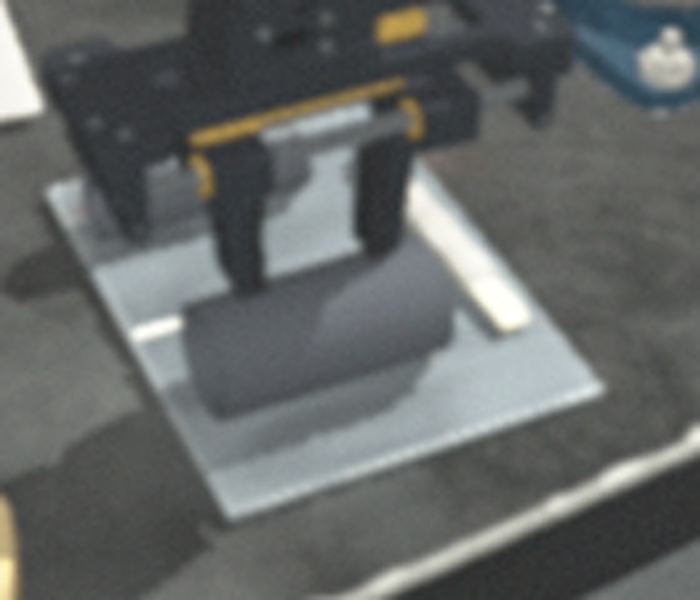

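View pics/t2.png

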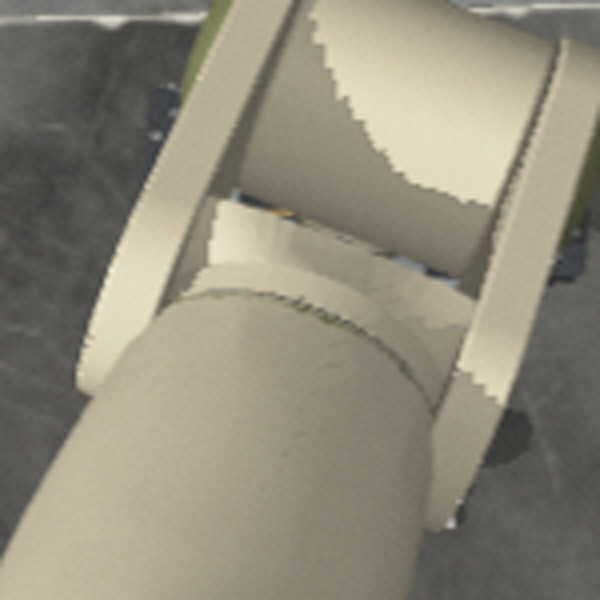

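The scene view shows the tube rolled toward the line with the seam gone over the front, still nearly parallel, and the fingers on its leading top edge. I'll repeat that stroke.

>>> {"name": "step_arm", "arguments": {
  "steps": [
    [4.5, 0, 0, -0.5, 0, 0, 0],
    [4.5, 0, 0, -0.5, 0, 0, 0],
    [4.5, -1, 0, 0, 0, 0, 0],
    [4.5, -1, 0, 0, 0, 0, 0],
    [4.5, 0, 0, 0.6, 0, 0, 0],
    [4.5, 0, 0, 0.3, 0, 0, 0],
    [4.5, 0, 0, 0.1, 0, 0, 0],
    [4.5, 0, 0, 0, 0, 0, 0]
  ]
}}

```text
time: 6.82
position: [624.6, -133.7, 56.2]
ee_rot: [0.001, 0.045, 0.999, -0.0]
contact_force: [1.0, 2.2, 6.1]
opening: 45.1
```

>>> {"name": "step_arm", "arguments": {
  "steps": [
    [4.5, 0.2, 0, 0, 0, 0, 0],
    [4.5, 0.4, 0, 0, 0, 0, 0],
    [4.5, 0.4, 0, 0, 0, 0, 0],
    [4.5, 0.5, 0, 0, 0, 0, 0],
    [4.5, 0.5, 0, 0, 0, 0, 0],
    [4.5, 0.5, 0, 0, 0, 0, 0],
    [4.5, 0.5, 0, 0, 0, 0, 0],
    [4.5, 0.5, 0, 0, 0, 0, 0],
    [4.5, 0.3, 0, 0, 0, 0, 0],
    [4.5, 0.2, 0, 0, 0, 0, 0],
    [4.5, 0, 0, 0, 0, 0, 0]
  ]
}}

```text
time: 8.2
position: [584.5, -130.5, 56.2]
ee_rot: [0.001, 0.045, 0.999, -0.0]
contact_force: [-0.9, -0.0, 6.6]
opening: 45.0
```

```bash
python3 - <<'E'
from h import *
o=observe();print(o["position"],o["contact_force"])
f,*_=cam("scene"); cv2.imwrite("pics/s3.png",cv2.resize(f[150:270,190:330,::-1],None,fx=5,fy=5,interpolation=cv2.INTER_CUBIC))
E
```

```text
[ 584.54316349 -130.52237693   56.15980626] [-0.87387479 -0.00833233  6.60609775]
```

View pics/s3.png

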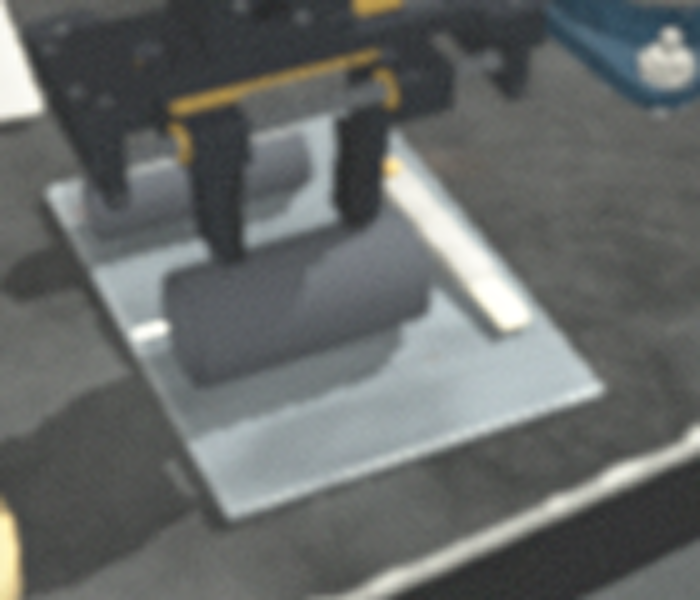

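The tube has moved on by about another 20 mm, close to parallel, leaving about 30 mm to go. I'll make the third stroke the same way, then lift and back off toward +x so the cameras can see.

>>> {"name": "step_arm", "arguments": {
  "steps": [
    [4.5, 0, 0, -0.5, 0, 0, 0],
    [4.5, 0, 0, -0.5, 0, 0, 0],
    [4.5, -1, 0, 0, 0, 0, 0],
    [4.5, -1, 0, 0, 0, 0, 0],
    [4.5, 0, 0, 0.6, 0, 0, 0],
    [4.5, 0, 0, 0.3, 0, 0, 0],
    [4.5, 0, 0, 0.1, 0, 0, 0],
    [4.5, 0, 0, 0, 0, 0, 0]
  ]
}}

```text
time: 9.25
position: [604.7, -131.9, 56.2]
ee_rot: [0.001, 0.045, 0.999, -0.0]
contact_force: [0.7, 1.5, 7.3]
opening: 45.1
```

>>> {"name": "step_arm", "arguments": {
  "steps": [
    [4.5, 0.2, 0, 0, 0, 0, 0],
    [4.5, 0.4, 0, 0, 0, 0, 0],
    [4.5, 0.4, 0, 0, 0, 0, 0],
    [4.5, 0.5, 0, 0, 0, 0, 0],
    [4.5, 0.5, 0, 0, 0, 0, 0],
    [4.5, 0.5, 0, 0, 0, 0, 0],
    [4.5, 0.5, 0, 0, 0, 0, 0],
    [4.5, 0.5, 0, 0, 0, 0, 0],
    [4.5, 0.3, 0, 0, 0, 0, 0],
    [4.5, 0.2, 0, 0, 0, 0, 0],
    [4.5, 0, 0, 0, 0, 0, 0]
  ]
}}

```text
time: 10.62
position: [564.6, -128.7, 56.1]
ee_rot: [0.001, 0.045, 0.999, -0.0]
contact_force: [-1.0, -1.0, 6.7]
opening: 45.0
```

>>> {"name": "step_arm", "arguments": {
  "steps": [
    [4.5, 0, 0, -0.5, 0, 0, 0],
    [4.5, 0, 0, -1.5, 0, 0, 0],
    [4.5, 0, 4, -4, 0, 0, 0],
    [4.5, 0, 6, -5, 0, 0, 0],
    [4.5, 0, 6, -5, 0, 0, 0],
    [4.5, 0, 6, 0, 0, 0, 0],
    [4.5, 0, 6, 0, 0, 0, 0],
    [4.5, 0, 0, 0, 0, 0, 0]
  ]
}}

```text
time: 11.62
position: [587.1, 130.2, 196.1]
ee_rot: [0.0, 0.043, 0.999, 0.0]
contact_force: [-0.0, -0.3, -0.1]
opening: 45.1
```

```bash
python3 - <<'E'
from h import *
o=observe();print(o["position"],o["contact_force"])
f,*_=cam("scene"); cv2.imwrite("pics/s4.png",cv2.resize(f[150:270,190:330,::-1],None,fx=5,fy=5,interpolation=cv2.INTER_CUBIC))
f,*_=cam("top"); cv2.imwrite("pics/t4.png",cv2.resize(f[100:250,190:340,::-1],None,fx=4,fy=4,interpolation=cv2.INTER_CUBIC))
E
```

```text
[587.12525775 130.24379729 196.14163979] [-0.0062357  -0.2782283  -0.10295521]
```

View pics/s4.png

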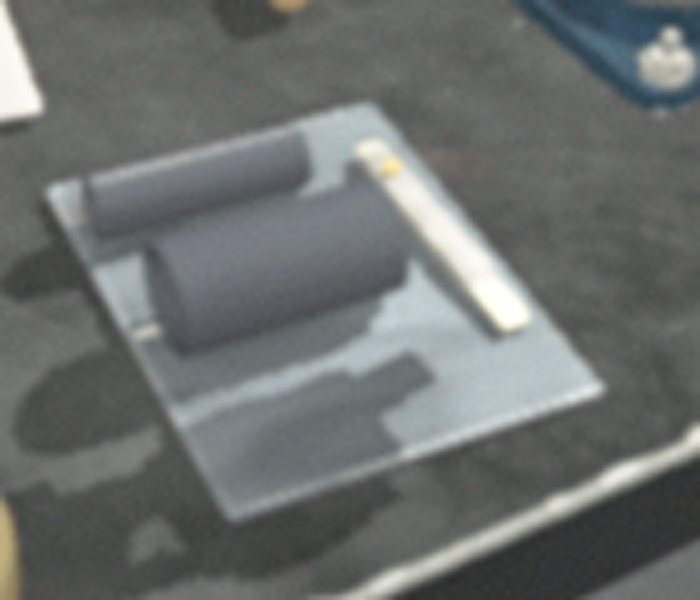

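View pics/t4.png

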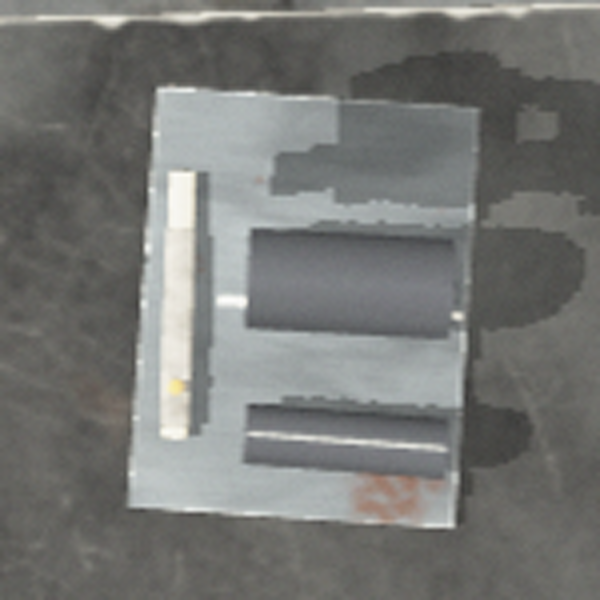

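The tube now lies just short of the line, its chalk visible at both ends at (232,300) and (457,316) in the top crop, with the thin tube and soapstone where they were. I'll measure the tube from its two silhouette edges.

```bash
cat > m.py <<'E'
from h import *
def measure(r0=140,r1=200,c0=255,c1=300,verbose=True):
    f,K,R,t=cam("top"); g=cv2.GaussianBlur(cv2.cvtColor(f,cv2.COLOR_RGB2GRAY),(0,0),.6).astype(float)
    if verbose: print(g[r0:r1,278].astype(int).tolist())
    o=-R.T@t; ax=[]; ch=[]
    for u in range(c0,c1):
        p=g[r0:r1,u]; th=(np.percentile(p,8)+np.percentile(p,8)+36)/2
        m=p<th
        # longest dark run
        n,lab,st,_=cv2.connectedComponentsWithStats(m.astype(np.uint8)[:,None]); k=1+np.argmax(st[1:,4]); a=st[k,1]; b=a+st[k,3]-1
        ea=a-1+(p[a-1]-th)/(p[a-1]-p[a]); eb=b+(th-p[b])/(p[b+1]-p[b])
        d=np.array([[u,r0+ea,1],[u,r0+eb,1]])@np.linalg.inv(K).T@R
        d/=np.linalg.norm(d,axis=1)[:,None]; bi=d.sum(0); P=o+bi*((31-o[2])/bi[2]); ax.append(P[:2])
        half=np.arccos(d[0]@d[1])/2; ch.append(np.sin(half)*np.linalg.norm(P-o))
    ax=np.array(ax); vx,vy,x0,y0=cv2.fitLine(ax.astype(np.float32),cv2.DIST_HUBER,0,.01,.01).ravel()
    if vy<0: vx,vy=-vx,-vy
    L=np.array([564.7,-128.55]); u=np.array([-.9959,.0908]); v=np.array([.0908,.9959])
    # evaluate at the tube's mid
    c=np.array([x0,y0])
    print("radius",np.mean(ch).round(2),"axis pt",c.round(1),"past line",((c-L)@u).round(2),"yaw rel line",(np.arctan2(-vx,vy)+.091).round(4), "along",((c-L)@v).round(1))
E
python3 -c "
from m import *
measure()"
```

```text
[106, 107, 110, 115, 120, 123, 123, 122, 122, 125, 135, 165, 174, 172, 164, 135, 123, 114, 94, 85, 90, 97, 103, 106, 109, 114, 117, 119, 122, 124, 127, 129, 127, 125, 123, 120, 118, 116, 113, 110, 104, 99, 98, 119, 161, 168, 167, 161, 159, 162, 167, 168, 168, 169, 169, 171, 171, 173, 167, 150]
radius 9.78 axis pt [ 591.5 -138.5] past line -27.56 yaw rel line 0.0205 along -7.5
```

```bash
python3 - <<'E'
s=open('m.py').read()
a=s.index("        p=g[r0:r1,u]; th"); b=s.index("        d=np.array([[u,r0+ea")
s=s[:a]+'''        p=g[r0:r1,u]; q=np.diff(p)
        def ext(w,k):
            k=int(k); y=w[k-1:k+2]; den=y[0]-2*y[1]+y[2]
            return k+.5+(0 if den==0 else .5*(y[0]-y[2])/den)
        k=np.argmax(q[30:])+30; eb=ext(q,k); lo=k-29; ka=lo+np.argmin(q[lo:lo+8]); ea=ext(-q,ka)
'''+s[b:]
open('m.py','w').write(s)
E
python3 -c "
from m import *
measure()"
```

```text
[107, 108, 113, 115, 120, 121, 124, 122, 122, 125, 136, 166, 173, 170, 164, 137, 125, 115, 93, 84, 90, 96, 102, 106, 109, 112, 115, 119, 121, 124, 126, 127, 126, 124, 122, 119, 117, 115, 114, 110, 105, 101, 100, 120, 161, 168, 166, 163, 160, 161, 166, 168, 168, 168, 167, 170, 173, 172, 164, 150]
radius 26.83 axis pt [ 576.9 -118.9] past line -11.27 yaw rel line 0.0609 along 10.7
```

```bash
sed -i 's/^    ax=np.array(ax); vx/    if verbose: print(np.round(ch,1).tolist()); print(np.round([a[0] for a in ax],1).tolist())\n    ax=np.array(ax); vx/' m.py
python3 -c "
from m import *
measure()"
```

```text
[107, 108, 111, 115, 120, 123, 124, 122, 121, 123, 135, 165, 173, 171, 164, 137, 125, 116, 92, 82, 89, 97, 102, 105, 108, 112, 115, 119, 122, 125, 124, 127, 126, 125, 124, 121, 117, 116, 113, 110, 106, 100, 99, 120, 162, 168, 164, 161, 160, 162, 168, 169, 169, 170, 170, 170, 172, 171, 165, 150]
[25.1, 25.1, 25.2, 25.3, 25.2, 25.2, 25.2, 25.3, 25.4, 25.5, 25.5, 25.5, 25.6, 26.6, 27.4, 27.7, 27.7, 27.8, 27.9, 28.1, 27.8, 25.5, 28.3, 28.4, 27.7, 27.4, 27.4, 27.5, 27.5, 28.2, 28.5, 27.9, 27.8, 27.8, 27.8, 27.8, 27.8, 28.0, 28.3, 25.5, 25.4, 25.5, 27.4, 25.5, 25.4]
[578.0, 578.0, 577.8, 577.5, 577.3, 577.2, 577.2, 577.2, 577.1, 577.1, 577.1, 577.0, 576.9, 577.8, 578.5, 578.7, 578.6, 578.5, 578.3, 578.0, 577.5, 575.1, 577.6, 577.5, 576.7, 576.4, 576.4, 576.3, 576.2, 576.8, 577.1, 576.3, 575.8, 575.8, 575.8, 575.7, 575.7, 575.4, 575.0, 572.1, 572.0, 571.9, 573.6, 571.6, 571.5]
radius 26.77 axis pt [ 576.9 -118.9] past line -11.24 yaw rel line 0.0609 along 10.7
```

```bash
sed -i 's/lo=k-29; ka=lo+np.argmin(q\[lo:lo+8\])/lo=k-26; ka=lo+np.argmin(q[lo:lo+3])/' m.py
python3 -c "
from m import *
measure()"
```

```text
[106, 107, 111, 116, 120, 122, 123, 122, 122, 125, 136, 166, 173, 171, 163, 133, 123, 114, 94, 84, 89, 97, 102, 106, 110, 113, 116, 119, 122, 125, 125, 127, 127, 124, 121, 120, 117, 114, 113, 109, 104, 99, 98, 120, 160, 168, 166, 162, 160, 162, 166, 167, 168, 169, 169, 170, 171, 171, 166, 151]
[25.1, 25.1, 25.2, 25.2, 25.2, 25.1, 25.2, 25.3, 25.5, 25.5, 25.5, 25.5, 25.5, 25.1, 25.0, 25.0, 24.9, 24.9, 25.0, 25.4, 25.5, 25.4, 25.5, 25.5, 25.6, 25.6, 25.6, 25.6, 25.6, 25.2, 25.0, 25.0, 25.0, 25.0, 25.0, 25.0, 25.0, 25.1, 25.4, 25.4, 25.5, 25.5, 25.6, 25.6, 25.5]
[578.1, 578.0, 577.8, 577.5, 577.3, 577.2, 577.1, 577.2, 577.2, 577.1, 577.1, 577.0, 576.8, 576.2, 576.0, 575.9, 575.8, 575.7, 575.5, 575.2, 575.1, 575.1, 574.9, 574.6, 574.6, 574.7, 574.5, 574.4, 574.3, 573.8, 573.5, 573.4, 573.1, 573.0, 573.0, 572.9, 572.8, 572.5, 572.1, 572.1, 572.0, 571.9, 571.7, 571.6, 571.5]
radius 25.28 axis pt [ 574.4 -138.2] past line -10.5 yaw rel line 0.0139 along -8.7
```

This measurement holds up: the radius comes out at 25.3 mm, and the tube is 10.5 mm short of the line with 0.014 rad of yaw. The last stroke needs a 21 mm tip shift.

>>> {"name": "step_arm", "arguments": {
  "steps": [
    [4.5, -1.5, -6, 0, 0, 0, 0],
    [4.5, 0, -6, 0, 0, 0, 0],
    [4.5, 0, -6, 5, 0, 0, 0],
    [4.5, 0, -6, 5, 0, 0, 0],
    [4.5, 0, -4, 4, 0, 0, 0],
    [4.5, 0, 0, 1.0, 0, 0, 0],
    [4.5, 0, 0, 0, 0, 0, 0],
    [4.5, 0, 0, 0, 0, 0, 0]
  ]
}}

```text
time: 12.92
position: [580.1, -129.1, 66.9]
ee_rot: [0.001, 0.045, 0.999, -0.0]
contact_force: [-0.4, -0.4, -0.2]
opening: 45.2
```

>>> {"name": "step_arm", "arguments": {
  "steps": [
    [4.5, 0, 0, 0.6, 0, 0, 0],
    [4.5, 0, 0, 0.3, 0, 0, 0],
    [4.5, 0, 0, 0.1, 0, 0, 0],
    [4.5, 0, 0, 0, 0, 0, 0],
    [4.5, 0, 0, 0, 0, 0, 0]
  ]
}}

```text
time: 13.55
position: [580.0, -129.3, 56.3]
ee_rot: [0.001, 0.045, 0.999, -0.0]
contact_force: [1.1, 2.3, 5.9]
opening: 45.3
```

>>> {"name": "step_arm", "arguments": {
  "steps": [
    [4.5, 0.2, 0, 0, 0, 0, 0],
    [4.5, 0.4, 0, 0, 0, 0, 0],
    [4.5, 0.4, 0, 0, 0, 0, 0],
    [4.5, 0.4, 0, 0, 0, 0, 0],
    [4.5, 0.4, 0, 0, 0, 0, 0],
    [4.5, 0.3, 0, 0, 0, 0, 0],
    [4.5, 0, 0, 0, 0, 0, 0],
    [4.5, 0, 0, 0, 0, 0, 0]
  ]
}}

```text
time: 14.55
position: [559.0, -127.7, 56.3]
ee_rot: [0.001, 0.045, 0.999, -0.0]
contact_force: [-0.3, 2.1, 6.3]
opening: 45.2
```

>>> {"name": "step_arm", "arguments": {
  "steps": [
    [4.5, 0, 0, -0.5, 0, 0, 0],
    [4.5, 0, 0, -1.5, 0, 0, 0],
    [4.5, 0, 4, -4, 0, 0, 0],
    [4.5, 0, 6, -5, 0, 0, 0],
    [4.5, 0, 6, -5, 0, 0, 0],
    [4.5, 0, 6, 0, 0, 0, 0],
    [4.5, 0, 6, 0, 0, 0, 0],
    [4.5, 0, 0, 0, 0, 0, 0],
    [4.5, 0, 0, 0, 0, 0, 0]
  ]
}}

```text
time: 15.68
position: [581.6, 126.8, 195.9]
ee_rot: [0.0, 0.045, 0.999, -0.0]
contact_force: [-0.4, 0.1, 0.6]
opening: 45.2
```

```bash
python3 - <<'E'
from m import *
measure()
f,*_=cam("scene"); cv2.imwrite("pics/s5.png",cv2.resize(f[150:270,190:330,::-1],None,fx=5,fy=5,interpolation=cv2.INTER_CUBIC))
f,*_=cam("top"); cv2.imwrite("pics/t5.png",cv2.resize(f[100:250,190:340,::-1],None,fx=4,fy=4,interpolation=cv2.INTER_CUBIC))
E
```

```text
[107, 107, 111, 116, 121, 122, 123, 122, 121, 122, 123, 124, 125, 135, 166, 174, 173, 167, 162, 156, 138, 117, 108, 94, 84, 88, 95, 101, 106, 110, 113, 116, 119, 121, 124, 127, 127, 127, 124, 123, 122, 120, 117, 114, 111, 106, 101, 96, 107, 151, 167, 169, 169, 169, 168, 171, 172, 172, 165, 150]
[25.3, 25.3, 25.3, 25.1, 24.9, 24.9, 25.0, 25.4, 25.7, 25.6, 25.6, 25.8, 25.9, 25.7, 25.5, 25.6, 25.7, 25.7, 25.7, 25.7, 25.7, 25.7, 25.6, 25.6, 25.6, 25.7, 25.8, 25.6, 25.3, 25.2, 25.5, 25.6, 25.5, 25.6, 25.8, 25.8, 25.7, 25.7, 25.6, 25.7, 25.7, 25.7, 25.4, 25.2, 25.2]
[567.6, 567.5, 567.4, 567.1, 566.9, 566.8, 566.7, 566.9, 567.0, 566.9, 566.7, 566.5, 566.1, 565.8, 565.5, 565.3, 565.2, 565.2, 565.1, 565.0, 564.9, 564.7, 564.6, 564.5, 564.5, 564.4, 564.2, 563.8, 563.4, 563.2, 562.8, 562.7, 562.6, 562.5, 562.4, 562.4, 562.2, 562.1, 562.0, 562.0, 561.9, 561.8, 561.5, 561.3, 561.1]
radius 25.53 axis pt [ 565.4 -118.6] past line 0.2 yaw rel line 0.0153 along 10.0
```

View pics/s5.png

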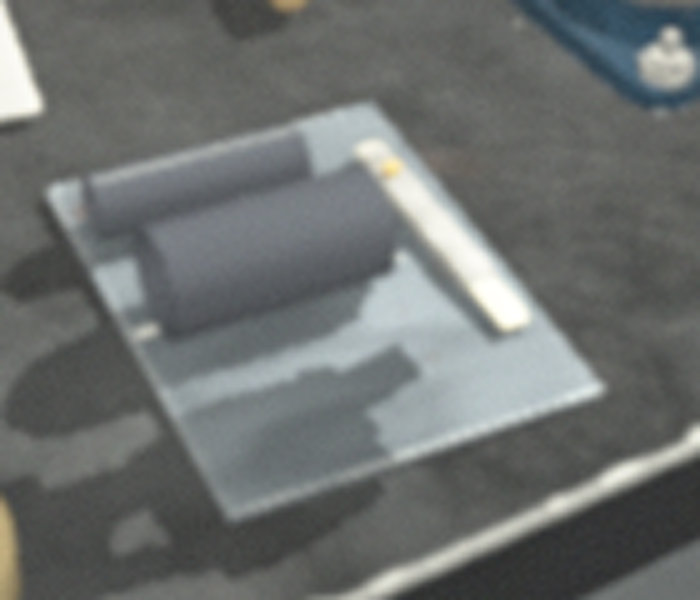

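View pics/t5.png

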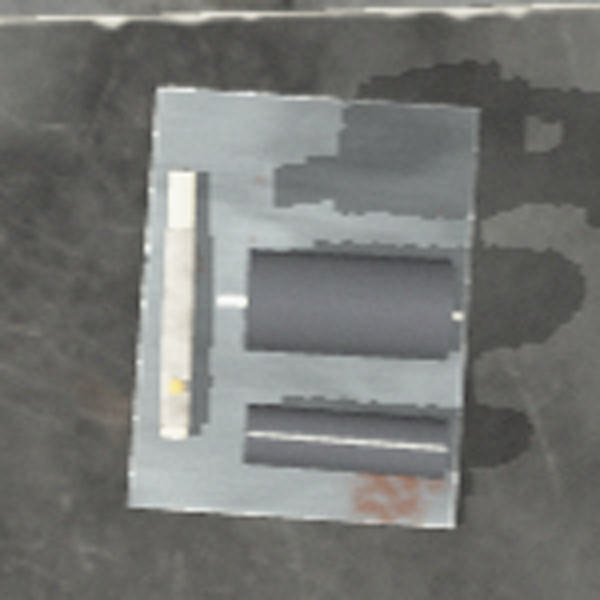

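The tube's axis is over the line to about 0.2 mm, with 0.015 rad of yaw. The chalk shows out of the middle of both ends, at (232,300) and (457,316) in the crop. The thin tube and soapstone sit at the same pixels as before, and the arm is well clear.

```bash
python3 - <<'E'
from m import *
measure(verbose=False)
from rig import finish_job
print(finish_job())
E
```

```text
radius 25.5 axis pt [ 564.5 -130.2] past line 0.02 yaw rel line 0.0143 along -1.7
the job is handed in; nothing more can be done
None
```

The thick tube is on the chalk line, let go, and the job is handed in; no verdict was reported. I rolled it about 70 mm with four light strokes (about 6 N) of both fingertips on its top: three of 40 mm tip travel and one of 21 mm.

**Last checks, top camera:**
- **Position and angle:** the axis was within about 0.2 mm of the line, against 6 mm allowed. It was parallel to within about 0.015 rad, against 0.1 rad allowed.
- **At rest:** two readings just before hand-in agreed to about 0.2 mm.
- **Thin tube and soapstone holder:** neither showed any visible move between the last pictures, though I did not re-measure them.
- **Robot:** it was clear of everything, about 200 mm up and off to the side.

**What was less certain:**
- **First edge measurements:** these were thrown off by the tube's shadow and gave wrong radii (9.8 and 26.8 mm). I corrected the method until the radius came out at 25.3 to 25.5 mm, against a true 25 mm.
- **Lengthwise position:** the script's "along" reading depends on which columns are fitted, so it isn't the tube's true centre. Judging from the tube's ends, the centre is about 5 mm from the line's middle, well inside the 30 mm allowed.
- **Quarter turn:** I did not measure the roll angle. The seam went out of sight over the front, and 70 mm of rolling is about 2.8 rad, well past the 1.4 rad needed.

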